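# Clear the stone bed: sound blanks down the chute, cracked ones in the bin

### The arm

A 6-joint arm with a two-finger parallel gripper is mounted at the origin on the work surface. World frame = base frame: x ahead of the robot, y to its left, z up, the work surface at z = 0. Lengths are in m, angles in rad, forces in N, time in s.
With the tool pointing down it reaches from about 0.25 to 0.725 m from the base axis. Payload 4 kg.
Tool frame: the origin (TCP) lies between the finger pads; the fingertips stand 8 mm ahead of it and the grasp point (between the pads) lies 11 mm behind it (bot.tip_reach is the distance from the TCP to the fingertips, in m); z points along the fingers, y is the line along which they close (so a half turn about z gives the same grasp; the last joint's range is limited). The gripper opens to 85 mm and grips with 20 to 120 N. Pads are 22 mm wide; open, the fingers measure 114 mm over their backs; the gripper's body (76 mm by 85 mm) begins 54 mm behind the grasp point. The pads swing forward as they close: fully open they stand 13 mm farther back than shut.
Start: joints at [1.243, 0.241, 0.005, 1.335, 0, 1.571], TCP at [0.161, 0.473, 0.239] pointing down, gripper open.
Joint ranges: [-2.72, 2.72], [-1.05, 1.87], [-1.09, 1.28], [-1.99, 2.15], [-1.42, 1.44], [-3.14, 3.14]. Speed limits (rad/s): [2.79, 2.79, 3.14, 3.14, 3.14, 3.14].

### API

Orientations are given as a unit quaternion [x, y, z, w].
In Python, from workcell import bot gives the robot as it stands.
- The arm moves only by the tool move_arm, never from a script. Its argument "deltas" is a list of rows, each a list of 7 numbers: the opening, from 0 (shut) to 1 (fully open), then the shift along the tool's x, y, z in mm, then the turn, a rotation vector about the tool's x, y, z in degrees. In form: [[gripper, tx, ty, tz, ax, ay, az], ...]. A call has 1 to 10 rows; each row shifts and turns the commanded pose from where the row before left it, along the tool's axes as they then stand; what a row does not reach is not made up. A row lasts 1/12 s, in which the tool goes at most 41.7 mm and 7.16 degrees, less where a joint would pass 70% of its speed; a pose out of reach is approached as far as the arm can. A call is refused whole if a number of a shift passes 41.7 or a number of a turn 7.16, either way. A call with a gripper value outside its range is refused whole. The fingers move at their own pace and stop on an object; the grip force is fixed at half the most. Time passes only in rows, so rows that do not move let the fingers close. It gives the time, the measured TCP pose, the force, the opening and the grip force at its end, in the units of the state.
- bot.get_obs(): the state, without advancing time (a new reading comes with each control period).
- bot.camera(name): name is "scene" or "top" or "wrist"; returns the picture (400x640x3 uint8, blue, green, red); there is no depth.
- bot.calibration(name): a dict with "K" (3x3 intrinsics, pixels), "dist_coeffs" ([k1, k2, p1, p2, k3] as OpenCV has them; the pictures are not rectified), "position" and "orientation" of the camera in the world. Camera axes: x right, y down, z forward; pixel columns grow to the right and rows downward; lengths in m; the calibration is good to about 2 mm. A picture is of the moment at which its call begins: read the wrist's pose just before it. calibration takes no time and is no camera call; for the wrist camera it gives the pose at the moment of the call.
- bot.job_done(): hands the job in; it is judged then, once.
Trained networks look in the newest picture that a camera, given by its name, has taken for a name from the list of things; names that differ only in an ending like _2 or _b are one class to them, and where a whole thing is asked for, a point or a joint stands for the part that bears it (a point fixed in the world has none). Each returns a list of dicts, best first, with "conf" (0 to 1); they miss things now and then, are a little off and sometimes report something else, mostly with a low value. They report only what shows in the picture. A call takes as long as a camera call.
- bot.outline_of(query, camera): "pixels" (400x640 bool, what is visible of it) and "rect" ([left, top, width, height] in pixels, round what is visible of it).
The state is a dict: "clock": time; "joint_pos": joint angles; "joint_vel": joint speeds; "tau": joint torques, N m; "eef_pos": TCP position; "tool_rot": TCP orientation; "ft_force": force on the tool from outside, world axes, zero at the start; "ft_torque": the same for the moment, N m; "grip_width": finger opening in m; "grasp_force": force on a finger pad.
Only numpy, scipy, OpenCV 4.12 (cv2) and the standard library are available. Lean on these libraries where they do the work, as an engineer would, in place of code of your own. Each camera call takes 0.05 s, during which the arm holds its last target. There are 200 camera calls.

### The job

Clear the stone blanks off the sorting bed: wind the chute gate fully open with one full turn of its crank, push every sound blank off the ledge into the open chute so that it drops into the crate below (do not lift them), and when they are all down wind the gate fully shut again. The cracked, rust-stained blanks must not go down the chute: put each of them into the reject bin, holding its sprung flap down so that the blank falls inside and the flap closes after it. Leave the hammer, chisel, strips and bowl alone.

Things in the scene. Friction and masses are not known exactly. Their poses are not given: they have to be found in the camera images.
- stand: the fixed blue sorting stand. Origin at bench height under the middle of the ledge; x along the ledge, y from the ledge back over the bed, z up. Bed: steel plate, top 180 mm above the bench, x -130 to 130, y 0 to 296 mm, kerbs 20 mm high on all sides but the ledge. Blanks start in two columns, x about -53 and 53, and three rows, y about 75, 160, 245 mm; which blank lies where varies.
- ledge (a point): the middle of the ledge, the bed's open edge, at bed height (180 mm above the bench)
- chute_mouth (a point): centre of the chute mouth, the pit before the ledge: x -130 to 130, y 0 to -110 mm on the stand, outer wall 189 mm high. The yellow slide gate is its floor when shut (this point, 120 mm above the bench). Below it a steep apron leads into the catch crate under the bed, at bench height, back to y 265 mm. The gate slides open into the pocket at y -116 to -260 mm, top 136 mm.
- crank (a joint): angle of the gate's hand crank, rad, about an upright axis: 0 = gate shut, 6.28 (one full turn, at its stop) = gate fully open; it grows counter-clockwise seen from above. It turns stiffly (about 2 N at the grip) and stays where it is left.
- crank_axis (a point): a point on the crank's upright axis, at the grip's mid height (225 mm above the bench); it is at x 0, y -185 mm on the stand
- crank_grip (a point): middle of the crank's upright red grip, a freely revolving sleeve 25 mm in diameter, from 195 to 245 mm above the bench, 60 mm from the axis. The steel arm below it has its top 192 mm above the bench. With the gate shut, and again when fully open, the grip lies towards +x of the stand from the axis.
- gate (a joint): travel of the slide gate, m: 0 shut, 0.110 fully open; geared to the crank (17.5 mm for each rad)
- bin: the fixed grey reject bin, 170 x 170 x 200 mm, with a red sprung flap in its flat top. Origin at the centre of its underside, z up. Its mouth, closed by the flap, is x -65 to 65, y -61 to 61 mm. Inner floor at 6 mm.
- bin_mouth (a point): the centre of the bin's mouth, level with its top (200 mm above the bench)
- flap (a joint): angle of the red flap, rad: 0 shut, flush with the bin's top; grows as it swings down into the bin, to 1.25. Hinge along the bin's x at the mouth's edge y = +61 mm; free edge at -y, 118 mm from the hinge. A spring shuts it: a blank laid on it does not open it; it takes about 3 N at 60 mm from the hinge to start, 9 N at 40 mm from the hinge to hold it at 1 rad.
- sound1: a sound stone blank: a plain sage-green bar with a paler vein along it, 70 x 28 x 28 mm, about 0.16 kg; origin at the centre of its underside as it first lies, x along its length, z up. It starts lying on the bed, x within 0.2 rad of the stand's x. None if it is absent in this run.
- sound2: a sound stone blank: a plain sage-green bar with a paler vein along it, 70 x 28 x 28 mm, about 0.16 kg; origin at the centre of its underside as it first lies, x along its length, z up. It starts lying on the bed, x within 0.2 rad of the stand's x. None if it is absent in this run.
- sound3: a sound stone blank: a plain sage-green bar with a paler vein along it, 70 x 28 x 28 mm, about 0.16 kg; origin at the centre of its underside as it first lies, x along its length, z up. It starts lying on the bed, x within 0.2 rad of the stand's x. None if it is absent in this run.
- sound4: a sound stone blank: a plain sage-green bar with a paler vein along it, 70 x 28 x 28 mm, about 0.16 kg; origin at the centre of its underside as it first lies, x along its length, z up. It starts lying on the bed, x within 0.2 rad of the stand's x. None if it is absent in this run.
- cracked1: a cracked stone blank: the same sage-green bar, 70 x 28 x 28 mm, about 0.15 kg, with a wide rust-orange and black crack round its middle and an upper corner at its +x end broken away (part of the last 16 mm is only 17 mm high). Origin at the centre of its underside as it first lies, x along its length, z up. Starts on the bed among the sound ones, lying the same way. None if absent.
- cracked2: a cracked stone blank: the same sage-green bar, 70 x 28 x 28 mm, about 0.15 kg, with a wide rust-orange and black crack round its middle and an upper corner at its +x end broken away (part of the last 16 mm is only 17 mm high). Origin at the centre of its underside as it first lies, x along its length, z up. Starts on the bed among the sound ones, lying the same way. None if absent.
- hammer: bystander: a mason's hammer, 260 mm long, lying on the bench
- hardie: bystander: a steel chisel standing in a round wooden block, 90 mm across, 105 mm high
- strips: bystander: a bundle of terracotta-coloured stone strips, 260 x 50 x 44 mm, lying on the bench
- dish: bystander: a steel bowl 100 mm across, 45 mm high, on the bench

How it is judged:
By the outcome, as a careful person would: the job done as asked, in the order asked, and still so for the second after the job is handed in, with the robot touching nothing.
Of sound1, sound2, sound3, sound4 only 3 to 4 are there at a start; the rules pass over those that are not, and their reading is None.
Of cracked1, cracked2 only 1 to 2 are there at a start; the rules pass over those that are not, and their reading is None.
At some moment in a run one of sound1, sound2, sound3, sound4, cracked1, cracked2 may be knocked a few centimetres aside while the robot is not near it.
It also fails if it takes over 210 s, if anything falls off the work surface, if the arm or the gripper's body presses on something with over 40 N, if the wrist force passes 120 N, or if a joint passes its speed limit or range.

## Working session

There is one attempt and no reset: what is moved stays moved. The work goes in short steps, Python scripts to look and compute and a tool call to move; the robot and the scene stay as the last step left them, time stands still between calls to the robot, and variables do not carry over. Pictures are saved under pics/ and viewed, at most 14 in all, crops included, and the job is handed in when it is done.

Besides the shell and the picture viewer there is one more tool, called after ">>>" as name(argument=value, ...), one argument or row to a line, values as JSON. move_arm: Moves the arm, as the interface text tells. Its arguments: {"type":"object","properties":{"deltas":{"type":"array","items":{"type":"array","items":{"type":"number"}}}},"required":["deltas"]}

```bash
mkdir -p pics; ls; python3 - <<'E'
from workcell import bot
import cv2,numpy as np
for n in("top","scene"):
    im=bot.camera(n); cv2.imwrite(f"pics/{n}0.png",im)
    c=bot.calibration(n); print(n,c)
    for q in("sound1","cracked1","crank_grip","bin","flap","stand","gate"):
        print(q,[(round(d["conf"],2),d["rect"]) for d in bot.outline_of(q,n)][:6])
o=bot.get_obs();print(o["clock"],o["eef_pos"],o["tool_rot"],o["grip_width"])
E
```

```text
pics
top {'K': array([[397.58133158,   0.        , 311.6546811 ],
       [  0.        , 397.58133158, 203.43342629],
       [  0.        ,   0.        ,   1.        ]]), 'dist_coeffs': array([-0.02608212,  0.        ,  0.        ,  0.        ,  0.        ]), 'position': array([0.32624994, 0.09271001, 1.26014609]), 'orientation': array([ 0.71109544, -0.69641621,  0.07346945, -0.06284885])}
sound1 [(0.87, [252.7, 224.2, 12.5, 29.9]), (0.74, [221.0, 193.7, 16.0, 24.1]), (0.66, [253.3, 187.8, 13.2, 28.5]), (0.5, [285.8, 222.6, 13.7, 28.4])]
cracked1 [(0.85, [281.7, 183.0, 12.5, 28.1]), (0.69, [223.8, 230.5, 14.6, 29.2]), (0.66, [412.0, 200.4, 89.7, 70.7])]
crank_grip [(0.8, [378.5, 183.9, 14.0, 36.8])]
bin [(0.77, [408.7, 201.6, 90.8, 72.3])]
flap [(0.72, [443.5, 209.9, 42.6, 49.3])]
stand [(0.76, [203.5, 166.9, 210.8, 112.7])]
gate [(0.7, [316.2, 175.5, 47.3, 88.4])]
scene {'K': array([[378.59762281,   0.        , 315.94562494],
       [  0.        , 378.59762281, 193.31281908],
       [  0.        ,   0.        ,   1.        ]]), 'dist_coeffs': array([-0.06060683,  0.        ,  0.     
[... 174 characters left out ...]
(0.72, [358.8, 164.5, 11.2, 15.8]), (0.55, [359.8, 181.4, 9.5, 18.8]), (0.53, [255.9, 253.6, 55.3, 73.3]), (0.52, [327.4, 163.4, 7.7, 16.9]), (0.51, [383.9, 178.8, 14.2, 24.0])]
cracked1 [(0.67, [329.2, 179.8, 9.6, 17.6]), (0.59, [384.2, 162.5, 10.4, 18.4])]
crank_grip [(0.7, [241.1, 174.5, 16.3, 20.8]), (0.68, [380.6, 161.1, 12.3, 16.0])]
bin [(0.75, [155.0, 149.2, 76.9, 86.0])]
flap [(0.84, [167.0, 151.8, 48.8, 24.0])]
stand [(0.72, [232.1, 168.4, 4.9, 14.2]), (0.7, [217.4, 161.9, 200.2, 98.9]), (0.3, [356.6, 179.5, 11.4, 19.7])]
gate [(0.59, [273.0, 181.2, 35.0, 27.5])]
0.8 [0.16098914 0.47339086 0.23935166] [1.63175680e-01 9.86597028e-01 4.70706061e-05 6.10574040e-06] 0.08534066323338593
```

```bash
python3 - <<'E'
import cv2
a=cv2.imread("pics/top0.png")
cv2.imwrite("pics/top0b.png",cv2.resize(a[130:330,180:520],None,fx=2.35,fy=2.35,interpolation=cv2.INTER_CUBIC))
E
```

```text
(no output)
```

View pics/top0b.png

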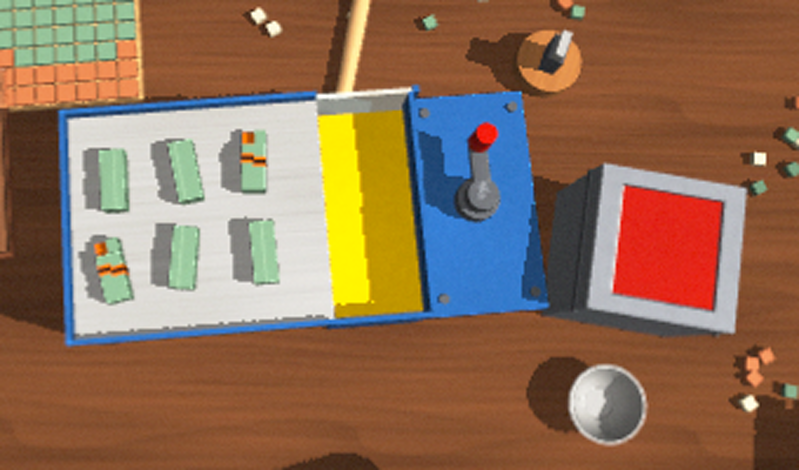

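View pics/scene0.png

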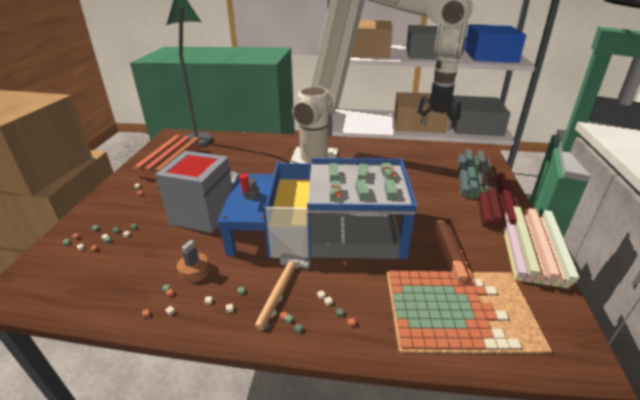

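Top view: 4 sound and 2 cracked blanks. The cracked ones are front/+x at px ≈(288,197) and back/−x at ≈(228,245). The gate is shut (yellow), the crank grip is at px ≈(386,188), and the red flap is at ≈(464,235). In the scene view the hammer and bowl lie clear of the working area.

```bash
cat > h.py <<'E'
from workcell import bot
import cv2,numpy as np
from scipy.spatial.transform import Rotation as R
from scipy.optimize import least_squares
def world(px,z,c):
    u=cv2.undistortPoints(np.array(px,float).reshape(-1,1,2),c["K"],c["dist_coeffs"]).reshape(-1,2)
    d=R.from_quat(c["orientation"]).apply(np.c_[u,np.ones(len(u))]); p=np.array(c["position"])
    z=np.broadcast_to(z,len(u)); return p+d*((z-p[2])/d[:,2])[:,None]
def proj(P,c):
    r=R.from_quat(c["orientation"]).inv(); Q=r.apply(np.atleast_2d(P)-c["position"])
    return cv2.projectPoints(Q,np.zeros(3),np.zeros(3),c["K"],c["dist_coeffs"])[0].reshape(-1,2)
def blanks(cam,c,q):
    out=[]
    for d in bot.outline_of(q,cam):
        m=d["pixels"]; p=np.argwhere(m)[:,::-1]
        if len(p)<30: continue
        w=world(p,.203,c)[:,:2]; (cx,cy),(a,b),t=cv2.minAreaRect((w*1000).astype(np.float32))
        if max(a,b)>110: continue
        if a<b: t+=90
        out.append((q,round(d["conf"],2),*w.mean(0).round(4),round((t+90)%180-90,1),round(a),round(b)))
    return out
def state():
    o=bot.get_obs(); r=R.from_quat(o["tool_rot"]).as_matrix()
    print("t",round(o["clock"],2),"p",np.round(o["eef_pos"]*1000,1) if hasattr(o["eef_pos"],'shape') else o["eef_pos"],"yaw y-axis",round(np.degrees(np.arctan2(r[1,1],r[0,1])),2),"tilt",np.round(r[:2,2],4),"w",round(o["grip_width"],4),"F",np.round(o["ft_force"],1)); return o,r
E
python3 - <<'E'
from h import *
c=bot.calibration("top")
f=lambda x,y:(x/2.35+180,y/2.35+130)
px=np.array([f(60,110),f(68,343),f(520,92),f(548,308),f(486,133),f(479,193),f(317,95),f(415,88)])
z=[.2,.2,.136,.136,.245,.192,.2,.2]
w=world(px,z,c);print(w.round(3))
# inner/outer unknown kerb ~6mm; fit
L=np.array([[136,302],[-136,302],[124,-260],[-124,-260],[60,-185],[0,-185]])/1000.
def res(s):
    cs,sn=np.cos(s[2]),np.sin(s[2]); M=np.array([[cs,-sn],[sn,cs]])
    return (((L@M.T)+s[:2]-w[:6,:2])).ravel()
s=least_squares(res,[.3,.2,0]);print("stand",s.x,res(s.x).reshape(-1,2).round(4)*1000)
im=bot.camera("top"); hsv=cv2.cvtColor(im,cv2.COLOR_BGR2HSV)
m=((hsv[...,0]<6)|(hsv[...,0]>174))&(hsv[...,1]>180)&(hsv[...,2]>120);m[:,:430]=0;m[:195]=0;m[270:]=0;m[:,500:]=0
p=np.argwhere(m)[:,::-1]; q=world(p,.2,c)[:,:2]*1000
print("flap",cv2.minAreaRect(q.astype(np.float32)),q.mean(0))
for k in("sound1","cracked1"):
    for b in blanks("top",c,k):print(b)
state()
E
```

```text
[[ 0.602  0.372  0.2  ]
 [ 0.334  0.344  0.2  ]
 [ 0.655 -0.184  0.136]
 [ 0.387 -0.212  0.136]
 [ 0.575 -0.118  0.245]
 [ 0.515 -0.119  0.192]
 [ 0.627  0.072  0.2  ]
 [ 0.638 -0.044  0.2  ]]
stand [0.49674199 0.06021478 0.09745451] [[ 1.1  2.5]
 [-2.1  3.5]
 [-9.7 -2.3]
 [11.5  1. ]
 [-0.1 -0.2]
 [-0.7 -4.5]]
flap ((457.0093078613281, -334.5087890625), (113.99347686767578, 125.07826232910156), 81.1054458618164) [ 456.26336816 -334.33961324]
('sound1', 0.88, np.float64(0.4334), np.float64(0.2197), -2.0, 31, 72)
('sound1', 0.83, np.float64(0.5311), np.float64(0.2216), 10.3, 77, 32)
('sound1', 0.64, np.float64(0.4401), np.float64(0.1303), 5.3, 71, 29)
('sound1', 0.53, np.float64(0.519), np.float64(0.3046), 3.6, 74, 32)
('cracked1', 0.71, np.float64(0.545), np.float64(0.1458), 1.6, 75, 33)
('cracked1', 0.68, np.float64(0.4156), np.float64(0.299), 14.4, 75, 35)
('cracked1', 0.25, np.float64(0.5396), np.float64(-0.1186), -0.7, 35, 101)
t 0.95 p [161.  473.4 239.3] yaw y-axis 71.22 tilt [0. 0.] w 0.0855 F [-0.5  0.2 -0.4]
```

>>> move_arm(
  deltas=[
    [1,0,0,-16,0,0,-6.1],
    [1,0,0,-16,0,0,-6.1],
    [1,0,0,-16,0,0,-6.1],
    [1,0,0,-16,0,0,-6.1],
    [1,-17.7,-31.4,0,0,0,0],
    [1,-17.7,-31.4,0,0,0,0],
    [1,-17.7,-31.4,0,0,0,0],
    [1,-17.7,-31.4,0,0,0,0],
  ],
)

```text
clock: 1.62
eef_pos: [0.2442, 0.3542, 0.3034]
tool_rot: [-0.05, 0.999, 0.0, 0.0]
ft_force: [1.8, 0.6, -0.7]
grip_width: 0.0855
grasp_force: 0.0
```

>>> move_arm(
  deltas=[
    [1,-17.7,-31.4,0,0,0,0],
    [1,-17.7,-31.4,0,0,0,0],
    [1,-17.7,-31.4,0,0,0,0],
    [1,-17.7,-31.4,0,0,0,0],
    [1,-17.7,-31.4,0,0,0,0],
    [1,-17.7,-31.4,0,0,0,0],
    [1,-17.7,-31.4,0,0,0,0],
    [1,-17.7,-31.4,0,0,0,0],
  ],
)

```text
clock: 2.28
eef_pos: [0.41, 0.1175, 0.3036]
tool_rot: [-0.049, 0.999, 0.0, 0.0]
ft_force: [0.6, 0.8, 0.4]
grip_width: 0.0855
grasp_force: 0.0
```

>>> move_arm(
  deltas=[
    [1,-17.7,-31.4,0,0,0,0],
    [1,-17.7,-31.4,0,0,0,0],
    [1,-17.7,-31.4,0,0,0,0],
    [1,-17.7,-31.4,0,0,0,0],
    [1,-17.7,-31.4,0,0,0,0],
    [1,-17.7,-31.4,0,0,0,0],
    [1,-17.7,-31.4,0,0,0,0],
    [1,-17.7,-31.4,0,0,0,0],
  ],
)

```text
clock: 2.95
eef_pos: [0.5755, -0.1187, 0.3033]
tool_rot: [-0.049, 0.999, 0.0, 0.0]
ft_force: [1.2, 0.6, 0.0]
grip_width: 0.0852
grasp_force: 0.0
```

```bash
python3 - <<'E'
from h import *
state(); c=bot.calibration("wrist"); im=bot.camera("wrist"); cv2.imwrite("pics/w1.png",im)
print(c["position"],R.from_quat(c["orientation"]).as_matrix().round(2))
for q in("crank_grip","flap","bin"):
  for d in bot.outline_of(q,"wrist"): print(q,d["conf"],d["rect"])
E
```

```text
t 2.95 p [ 575.5 -118.7  303.3] yaw y-axis 95.6 tilt [0.0002 0.0001] w 0.0852 F [1.2 0.6 0. ]
[ 0.50587728 -0.12553619  0.43745113] [[-0.1   0.96  0.27]
 [ 1.    0.09  0.03]
 [ 0.    0.27 -0.96]]
crank_grip 0.59 [290.3, 99.1, 47.8, 139.8]
flap 0.84 [0.0, 0.0, 108.1, 117.5]
flap 0.57 [1.9, 0.0, 226.9, 159.0]
bin 0.82 [0.3, 0.0, 230.8, 156.6]
```

View pics/w1.png

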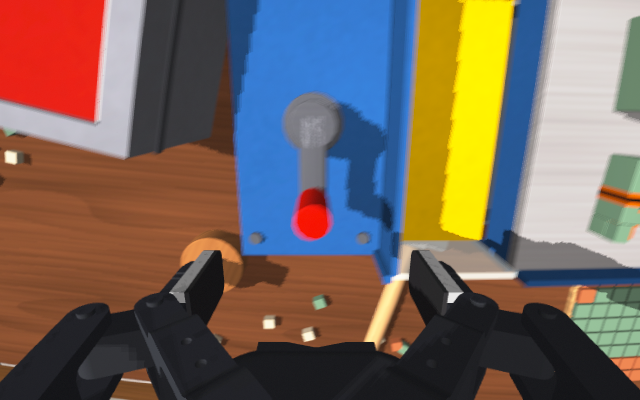

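Wrist view: the red grip's top is at px (313,220) and the hub at (312,120). The bin is at upper left, with its flap's +y edge at about px x=102.

```bash
python3 - <<'E'
from h import *
o,r=state(); c=bot.calibration("wrist")
w=world([(313,220),(312,120)],[.245,.2],c);print(w)
p=w[0].copy();p[2]=.225
print("tool delta TCP to centre",(r.T@(p-o["eef_pos"])*1000).round(1))
# stand points for check
print("hinge-ish corners bed",world([(517,275),(400,275)],[.18,.189],c))
E
```

```text
t 3.15 p [ 574.8 -117.7  302.2] yaw y-axis 95.51 tilt [-0.0019  0.0007] w 0.085 F [-0.4  0.6 -0. ]
[[ 0.57272477 -0.11958758  0.245     ]
 [ 0.51182765 -0.12638158  0.2       ]]
tool delta TCP to centre [ 2.1 -1.7 77.2]
hinge-ish corners bed [[ 0.63165725  0.07569743  0.18      ]
 [ 0.63617993 -0.03709324  0.189     ]]
```

>>> move_arm(
  deltas=[
    [1,2,-1,20,0,0,0],
    [1,0,0,25,0,0,0],
    [1,0,0,25,0,0,0],
    [1,0,0,17,0,0,0],
    [0,0,0,0,0,0,0],
    [0,0,0,0,0,0,0],
    [0,0,0,0,0,0,0],
    [0,0,0,0,0,0,0],
    [0,0,0,0,0,0,0],
  ],
)

```text
clock: 3.9
eef_pos: [0.5738, -0.1182, 0.2183]
tool_rot: [-0.049, 0.999, -0.001, 0.002]
ft_force: [-1.7, -7.2, 3.7]
grip_width: 0.0257
grasp_force: 2.6
```

```bash
python3 - <<'E'
from h import *
o,r=state();print(o["grasp_force"])
# CCW circle rows, tool frame; grip starts along tool -x (stand +x)
for s in(1,):
  a=np.radians(np.arange(0,361,20)); P=60*np.c_[-np.cos(a),np.sin(a)]
  print(np.diff(P,axis=0).round(1).tolist())
E
```

```text
t 3.9 p [ 573.8 -118.2  218.3] yaw y-axis 95.64 tilt [ 0.0034 -0.0012] w 0.0257 F [-1.7 -7.2  3.7]
2.5552962720394135
[[3.6, 20.5], [10.4, 18.0], [16.0, 13.4], [19.6, 7.1], [20.8, 0.0], [19.6, -7.1], [16.0, -13.4], [10.4, -18.0], [3.6, -20.5], [-3.6, -20.5], [-10.4, -18.0], [-16.0, -13.4], [-19.6, -7.1], [-20.8, 0.0], [-19.6, 7.1], [-16.0, 13.4], [-10.4, 18.0], [-3.6, 20.5]]
```

>>> move_arm(
  deltas=[
    [0,0,0,0,0,0,0],
    [0,3.6,20.5,0,0,0,0],
    [0,10.4,18,0,0,0,0],
    [0,16,13.4,0,0,0,0],
    [0,19.6,7.1,0,0,0,0],
    [0,0,0,0,0,0,0],
  ],
)

```text
clock: 4.4
eef_pos: [0.5158, -0.065, 0.2184]
tool_rot: [-0.049, 0.999, -0.002, 0.001]
ft_force: [-2.4, -2.9, 5.4]
grip_width: 0.0238
grasp_force: 60.0
```

>>> move_arm(
  deltas=[
    [0,20.8,0,0,0,0,0],
    [0,19.6,-7.1,0,0,0,0],
    [0,16,-13.4,0,0,0,0],
    [0,10.4,-18,0,0,0,0],
    [0,3.6,-20.5,0,0,0,0],
    [0,-3.6,-20.5,0,0,0,0],
    [0,-10.4,-18,0,0,0,0],
  ],
)

```text
clock: 4.98
eef_pos: [0.471, -0.167, 0.2184]
tool_rot: [-0.049, 0.999, 0.001, 0.002]
ft_force: [2.2, 5.9, 5.1]
grip_width: 0.0235
grasp_force: 60.8
```

>>> move_arm(
  deltas=[
    [0,-16,-13.4,0,0,0,0],
    [0,-19.6,-7.1,0,0,0,0],
    [0,-20.8,0,0,0,0,0],
    [0,-19.6,7.1,0,0,0,0],
    [0,-16,13.4,0,0,0,0],
    [0,-10.4,18,0,0,0,0],
    [0,-3.6,20.5,0,0,0,0],
    [0,0,3,0,0,0,0],
    [0,0,0,0,0,0,0],
  ],
)

```text
clock: 5.73
eef_pos: [0.5739, -0.1185, 0.2186]
tool_rot: [-0.048, 0.999, -0.005, 0.002]
ft_force: [-0.4, -10.0, 5.2]
grip_width: 0.0232
grasp_force: 61.6
```

```bash
python3 - <<'E'
from h import *
o,r=state()
im=bot.camera("top"); cv2.imwrite("pics/top1.png",cv2.resize(im[130:330,180:520],None,fx=2.35,fy=2.35))
E
```

```text
t 5.73 p [ 573.9 -118.5  218.6] yaw y-axis 95.54 tilt [ 0.0043 -0.0092] w 0.0232 F [ -0.4 -10.    5.2]
```

View pics/top1.png

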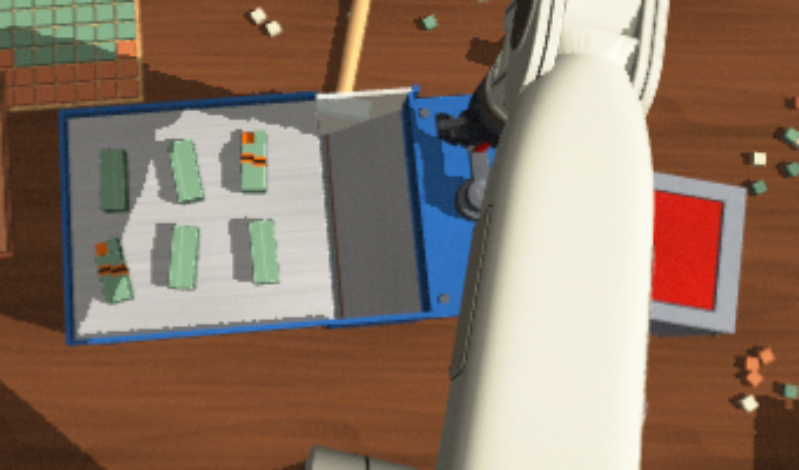

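The pit floor is dark grey, so the gate is fully open. The blanks haven't moved. Next I release the grip and go over the front cracked blank.

>>> move_arm(
  deltas=[
    [1,0,-2,0,0,0,0],
    [1,0,0,0,0,0,0],
    [1,0,0,0,0,0,0],
    [1,0,0,0,0,0,0],
    [1,0,0,0,0,0,0],
    [1,0,0,-30,0,0,0],
    [1,0,0,-30,0,0,0],
    [1,0,0,-25,0,0,0],
  ],
)

```text
clock: 6.45
eef_pos: [0.5726, -0.1168, 0.3026]
tool_rot: [-0.049, 0.999, 0.0, -0.0]
ft_force: [-0.3, -0.3, 0.7]
grip_width: 0.0852
grasp_force: 0.0
```

>>> move_arm(
  deltas=[
    [1,0.4,38.2,0,0,0,0],
    [1,0.4,38.2,0,0,0,0],
    [1,0.4,38.2,0,0,0,0],
    [1,0.4,38.2,0,0,0,0],
    [1,0.4,38.2,0,0,0,0],
    [1,0.4,38.2,0,0,0,0],
    [1,0.4,38.2,0,0,0,0],
    [1,0,0,0,0,0,0],
  ],
)

```text
clock: 7.12
eef_pos: [0.5425, 0.1554, 0.301]
tool_rot: [-0.053, 0.999, 0.002, -0.0]
ft_force: [-0.3, -0.1, -0.6]
grip_width: 0.0851
grasp_force: 0.0
```

```bash
cat > look.py <<'E'
from h import *
import sys
o,r=state(); c=bot.calibration("wrist"); im=bot.camera("wrist"); cv2.imwrite("pics/%s.png"%sys.argv[1],im)
for q in("sound1","cracked1"):
  for b in blanks("wrist",c,q):
    p=np.array([b[2],b[3],.203]); d=r.T@(p-o["eef_pos"])*1000
    print(b,"tool d",d.round(1))
E
python3 look.py w2
```

```text
t 7.12 p [542.5 155.4 301. ] yaw y-axis 96.11 tilt [-0.0008  0.0031] w 0.0851 F [-0.3 -0.1 -0.6]
('sound1', 0.91, np.float64(0.4393), np.float64(0.1282), 7.2, 71, 28) tool d [105.4 -16.4  98. ]
('sound1', 0.88, np.float64(0.5185), np.float64(0.2995), 5.3, 75, 44) tool d [  8.4 145.5  98.5]
('sound1', 0.74, np.float64(0.531), np.float64(0.2195), 12.9, 76, 35) tool d [ 4.5 64.6 98.2]
('sound1', 0.65, np.float64(0.4318), np.float64(0.2176), -2.6, 34, 73) tool d [103.4  73.3  98.3]
('cracked1', 0.76, np.float64(0.5431), np.float64(0.1428), 1.4, 76, 29) tool d [  0.6 -12.9  98. ]
('cracked1', 0.73, np.float64(0.4162), np.float64(0.2933), 15.0, 71, 46) tool d [110.8 150.2  98.5]
```

View pics/w2.png

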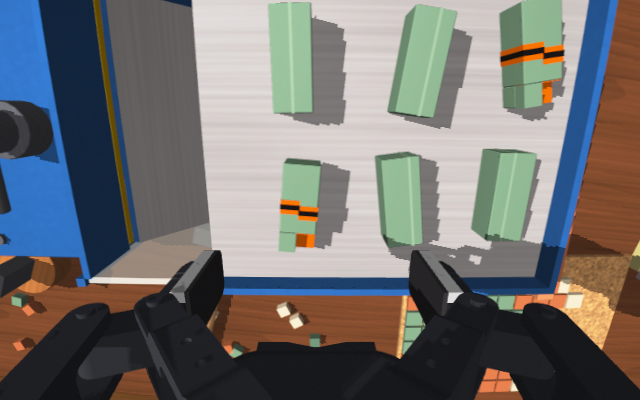

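Wrist view: the front cracked blank is at px (300,205), with its broken end towards +x. The neighbouring sound blank is clear if I part-open the fingers.

>>> move_arm(
  deltas=[
    [0.7,0.5,-12.5,10,0,0,4.5],
    [0.7,0,0,30,0,0,0],
    [0.7,0,0,25,0,0,0],
    [0.7,0,0,15,0,0,0],
    [0.7,0,0,0,0,0,0],
  ],
)

```text
clock: 7.68
eef_pos: [0.5424, 0.1336, 0.2173]
tool_rot: [-0.008, 1.0, -0.001, -0.004]
ft_force: [-0.3, -0.3, -0.6]
grip_width: 0.0601
grasp_force: 0.0
```

```bash
python3 - <<'E'
from h import *
o,r=state(); p=np.array([.5431,.1428,.191]);print((r.T@(p-o["eef_pos"])*1000).round(1))
E
```

```text
t 7.68 p [542.4 133.6 217.3] yaw y-axis 90.94 tilt [-0.0077 -0.0022] w 0.0601 F [-0.3 -0.3 -0.6]
[-1.   9.2 26.3]
```

>>> move_arm(
  deltas=[
    [0.7,-1,8.5,6,0,0,0],
    [0.7,0,0,10,0,0,0],
    [0.7,0,0,10,0,0,0],
    [0.7,0,0,0,0,0,0],
    [0.7,0,0,0,0,0,0],
  ],
)

```text
clock: 8.1
eef_pos: [0.5451, 0.1446, 0.1949]
tool_rot: [-0.01, 1.0, -0.0, -0.001]
ft_force: [0.3, 0.1, -0.0]
grip_width: 0.0599
grasp_force: 0.0
```

```bash
python3 look.py w3
```

```text
t 8.1 p [545.1 144.6 194.9] yaw y-axis 91.12 tilt [-0.001  -0.0004] w 0.0599 F [ 0.3  0.1 -0. ]
('sound1', 0.94, np.float64(0.4557), np.float64(0.1298), 7.1, 41, 29) tool d [ 89.7 -13.1  -8. ]
('sound1', 0.8, np.float64(0.5203), np.float64(0.2798), 18.0, 81, 25) tool d [ 22.1 135.6  -8.2]
('sound1', 0.67, np.float64(0.4509), np.float64(0.2153), 88.7, 41, 38) tool d [92.8 72.5 -8.1]
('sound1', 0.57, np.float64(0.5236), np.float64(0.2166), 13.2, 75, 39) tool d [20.1 72.4 -8.1]
('cracked1', 0.63, np.float64(0.5401), np.float64(0.143), 2.1, 79, 30) tool d [ 5.  -1.5 -8.1]
```

View pics/w3.png

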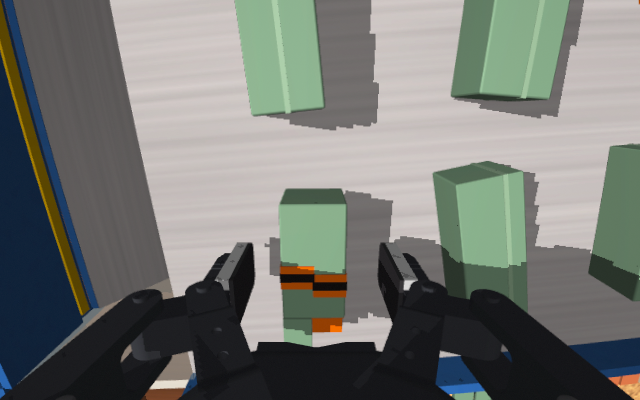

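The blank sits between the fingers, with its crack at px (313,282). I'll close on it a little towards its whole end, then lift.

>>> move_arm(
  deltas=[
    [0.7,3,-1,4,0,0,0],
    [0,0,0,0,0,0,0],
    [0,0,0,0,0,0,0],
    [0,0,0,0,0,0,0],
    [0,0,0,0,0,0,0],
    [0,0,0,0,0,0,0],
  ],
)

```text
clock: 8.75
eef_pos: [0.5425, 0.1437, 0.1916]
tool_rot: [-0.01, 1.0, 0.0, 0.0]
ft_force: [-0.9, -1.1, 2.1]
grip_width: 0.0269
grasp_force: 61.1
```

>>> move_arm(
  deltas=[
    [0,0,0,-20,0,0,0],
    [0,0,0,-30,0,0,0],
    [0,0,0,-30,0,0,0],
    [0,0,0,-20,0,0,0],
    [0,0,0,-10,0,0,0],
    [0,0,0,0,0,0,0],
  ],
)

```text
clock: 9.25
eef_pos: [0.5436, 0.144, 0.3042]
tool_rot: [-0.01, 1.0, 0.001, 0.003]
ft_force: [0.8, -0.5, -1.5]
grip_width: 0.0266
grasp_force: 60.5
```

```bash
python3 - <<'E'
from h import *
o,r=state();print(o["grasp_force"])
p=np.array([.457,-.25,.305]);print((r.T@(p-o["eef_pos"])*1000).round(1))
E
```

```text
t 9.25 p [543.6 144.  304.2] yaw y-axis 91.12 tilt [0.0052 0.0014] w 0.0266 F [ 0.8 -0.5 -1.5]
60.52058815956116
[  94.3 -392.3   -1.8]
```

>>> move_arm(
  deltas=[
    [0,1.9,-20,-3,0,0,0],
    [0,1.9,-39.8,-3,0,0,0],
    [0,1.9,-39.8,-3,0,0,0],
    [0,1.9,-39.8,-3,0,0,0],
    [0,1.9,-39.8,-3,0,0,0],
    [0,1.9,-39.8,-3,0,0,0],
    [0,1.9,-39.8,-3,0,0,0],
    [0,1.9,-39.8,-3,0,0,0],
    [0,1.9,-39.8,0,0,0,0],
    [0,1.9,-39.8,0,0,0,0],
  ],
)

```text
clock: 10.08
eef_pos: [0.53, -0.2366, 0.3239]
tool_rot: [-0.01, 1.0, 0.0, -0.001]
ft_force: [1.4, 0.6, -2.2]
grip_width: 0.027
grasp_force: 60.5
```

>>> move_arm(
  deltas=[
    [0,1.9,-39.8,0,0,0,0],
    [0,1.9,-39.8,0,0,0,0],
    [0,1.9,-20,0,0,0,0],
    [0,0,0,0,0,0,5],
    [0,0,0,0,0,0,5],
    [0,0,0,0,0,0,0],
    [0,0,0,0,0,0,0],
  ],
)

```text
clock: 10.67
eef_pos: [0.5267, -0.3345, 0.3236]
tool_rot: [0.076, 0.997, 0.001, -0.001]
ft_force: [0.1, 0.1, -1.5]
grip_width: 0.0266
grasp_force: 60.6
```

```bash
python3 - <<'E'
from h import *
o,r=state();c=bot.calibration("wrist"); im=bot.camera("wrist"); cv2.imwrite("pics/w4.png",im)
hsv=cv2.cvtColor(im,cv2.COLOR_BGR2HSV)
m=(((hsv[...,0]<6)|(hsv[...,0]>174))&(hsv[...,1]>180)&(hsv[...,2]>90)).astype(np.uint8)
n,l,s,_=cv2.connectedComponentsWithStats(m);i=1+s[1:,4].argmax();print(s[i])
q=world(np.argwhere(l==i)[:,::-1],.2,c)[:,:2]*1000
print(cv2.minAreaRect(q.astype(np.float32)),o["grasp_force"])
E
```

```text
t 10.67 p [ 526.7 -334.5  323.6] yaw y-axis 81.23 tilt [-0.0023  0.0015] w 0.0266 F [ 0.1  0.1 -1.5]
[  224    25   153   164 23734]
((455.7471618652344, -335.248046875), (114.90155792236328, 125.2003402709961), 81.18778991699219) 60.568199157714844
```

View pics/w4.png

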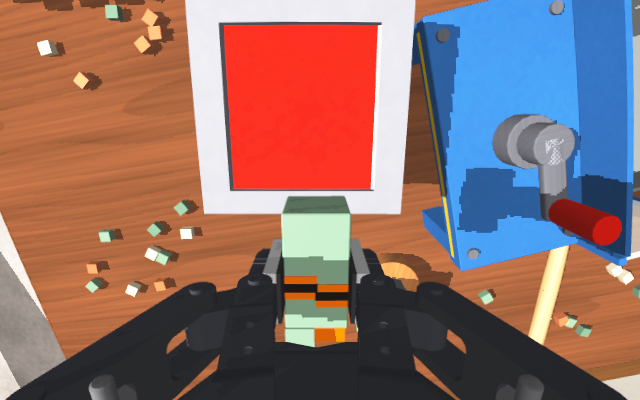

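```bash
python3 - <<'E'
import cv2
im=cv2.imread("pics/w4.png")
a=cv2.resize(im[10:200,205:245],None,fx=8,fy=3,interpolation=cv2.INTER_NEAREST)
b=cv2.resize(im[10:200,360:400],None,fx=8,fy=3,interpolation=cv2.INTER_NEAREST)
cv2.imwrite("pics/z.png",cv2.hconcat([a,b]))
for y in(60,100,150):
  print([tuple(v) for v in im[y,216:232].tolist()]);print([tuple(v) for v in im[y,370:384].tolist()])
E
```

```text
[(244, 238, 238), (244, 238, 238), (244, 238, 239), (244, 238, 239), (227, 219, 221), (116, 109, 110), (84, 80, 79), (84, 80, 78), (82, 78, 78), (71, 70, 188), (47, 55, 251), (35, 50, 254), (33, 50, 254), (33, 49, 254), (31, 48, 254), (33, 49, 254)]
[(34, 50, 254), (33, 50, 254), (33, 50, 254), (32, 48, 254), (34, 50, 254), (34, 50, 254), (182, 186, 254), (255, 255, 255), (255, 255, 255), (254, 254, 254), (250, 249, 251), (242, 237, 237), (243, 237, 237), (243, 237, 237)]
[(245, 239, 239), (244, 239, 239), (244, 239, 239), (244, 238, 239), (244, 238, 238), (243, 238, 238), (243, 237, 238), (191, 182, 182), (104, 99, 99), (82, 78, 79), (82, 78, 79), (82, 77, 78), (56, 63, 238), (37, 51, 253), (34, 50, 254), (34, 50, 254)]
[(33, 51, 254), (34, 51, 254), (35, 51, 254), (34, 50, 254), (33, 50, 254), (255, 255, 255), (255, 255, 255), (254, 254, 255), (249, 248, 249), (242, 236, 237), (241, 235, 237), (241, 236, 237), (241, 236, 237), (241, 235, 237)]
[(244, 238, 240), (244, 238, 240), (244, 237, 240), (244, 238, 239), (243, 238, 238), (243, 238, 236), (243, 238, 236), (242, 237, 236), (241, 236, 236), (242, 236, 237), (234, 228, 228), (119, 114, 114), (82, 78, 78), (82, 79, 79), (81, 78, 95), (67, 68, 192)]
[(34, 51, 254), (34, 50, 254), (165, 174, 254), (254, 254, 255), (255, 255, 255), (253, 253, 254), (246, 242, 244), (242, 236, 236), (241, 236, 236), (242, 236, 236), (242, 235, 236), (241, 234, 236), (241, 234, 236), (241, 234, 236)]
```

View pics/z.png

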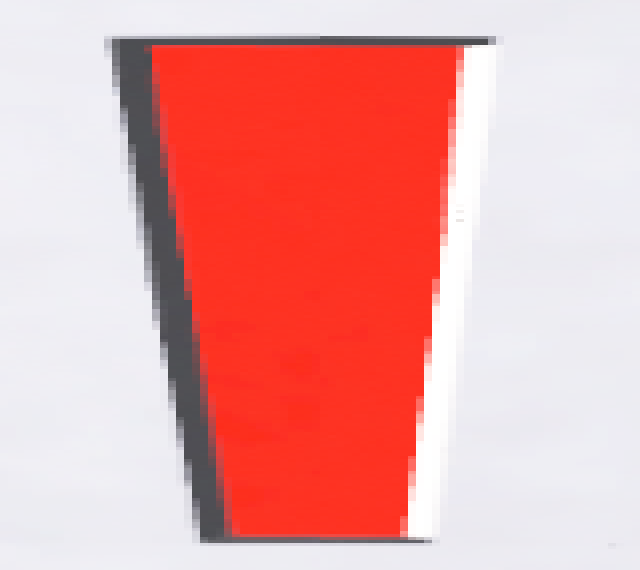

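>>> move_arm(
  deltas=[
    [0,23,-6.5,0,0,0,0],
    [0,24,-6.5,0,0,0,0],
    [0,23,-6.5,0,0,0,0],
    [0,0,0,25,0,0,0],
    [0,0,0,30,0,0,0],
    [0,0,0,30,0,0,0],
    [0,0,0,15,0,0,0],
    [0,0,0,15,0,0,0],
    [0,0,0,15,0,0,0],
    [0,0,0,0,0,0,0],
  ],
)

```text
clock: 11.55
eef_pos: [0.4541, -0.3416, 0.1928]
tool_rot: [0.076, 0.997, 0.001, -0.002]
ft_force: [-1.7, -0.1, 2.0]
grip_width: 0.0271
grasp_force: 61.0
```

```bash
python3 - <<'E'
from h import *
o,r=state(); im=bot.camera("wrist"); cv2.imwrite("pics/w5.png",im); print(o["grasp_force"],o["ft_torque"])
E
```

```text
t 11.55 p [ 454.1 -341.6  192.8] yaw y-axis 81.26 tilt [-0.0029  0.0022] w 0.0271 F [-1.7 -0.1  2. ]
61.005088090896606 [-0.00200742  0.24510741  0.01290155]
```

View pics/w5.png

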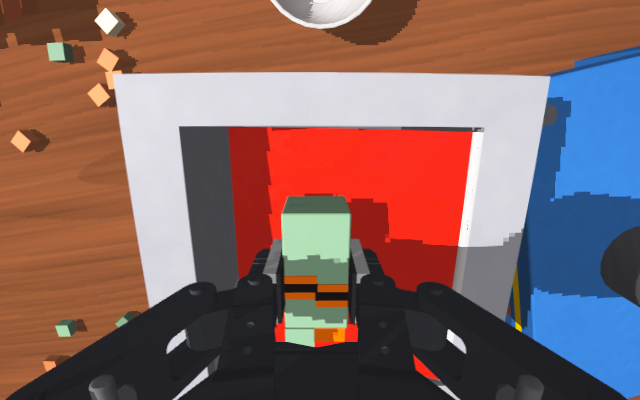

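The flap opens on the left, the world −y side, so the hinge is at +y as assumed. I'll press deeper, release and withdraw.

>>> move_arm(
  deltas=[
    [0,0,0,15,0,0,0],
    [0,0,0,15,0,0,0],
    [0,0,0,15,0,0,0],
    [0,0,0,0,0,0,0],
  ],
)

```text
clock: 11.93
eef_pos: [0.4551, -0.3434, 0.1498]
tool_rot: [0.077, 0.997, -0.001, 0.0]
ft_force: [0.2, -5.2, -1.5]
grip_width: 0.0269
grasp_force: 65.6
```

>>> move_arm(
  deltas=[
    [0.6,0,0,0,0,0,0],
    [0.6,0,0,0,0,0,0],
    [0.6,0,0,0,0,0,0],
    [0.6,0,0,0,0,0,0],
    [0.6,0,0,0,0,0,0],
    [0.6,0,0,0,0,0,0],
  ],
)

```text
clock: 12.43
eef_pos: [0.4556, -0.338, 0.1507]
tool_rot: [0.076, 0.997, 0.004, 0.0]
ft_force: [3.0, 12.3, -1.7]
grip_width: 0.0507
grasp_force: 3.7
```

```bash
python3 - <<'E'
from h import *
o,r=state(); im=bot.camera("wrist"); cv2.imwrite("pics/w6.png",im)
E
```

```text
t 12.43 p [ 455.6 -338.   150.7] yaw y-axis 81.33 tilt [0.0007 0.0089] w 0.0507 F [ 3.  12.3 -1.7]
```

View pics/w6.png

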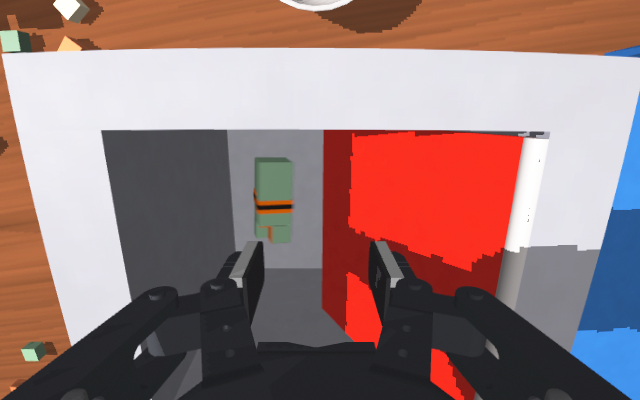

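It fell free: the cracked blank lies on the bin floor at px (273,200). I'll withdraw and go to the second cracked one.

>>> move_arm(
  deltas=[
    [0.6,0,1,-25,0,0,0],
    [0.6,0,0,-40,0,0,0],
    [0.6,0,0,-40,0,0,0],
    [0.6,0,0,-40,0,0,0],
    [0.7,0,0,-10,0,0,-5.8],
    [0.7,0,0,0,0,0,-5.8],
    [0.7,0,0,0,0,0,-5.8],
    [0.7,0,0,0,0,0,-5.8],
  ],
)

```text
clock: 13.15
eef_pos: [0.4552, -0.3417, 0.3075]
tool_rot: [-0.128, 0.992, -0.001, 0.001]
ft_force: [0.1, -0.1, -0.1]
grip_width: 0.0598
grasp_force: 0.0
```

```bash
python3 - <<'E'
from h import *
o,r=state(); im=bot.camera("wrist"); cv2.imwrite("pics/w7.png",im)
p=np.array([.416,.295,.305]);print((r.T@(p-o["eef_pos"])*1000).round(1))
c=bot.calibration("wrist");hsv=cv2.cvtColor(im,cv2.COLOR_BGR2HSV)
m=(((hsv[...,0]<6)|(hsv[...,0]>174))&(hsv[...,1]>180)&(hsv[...,2]>90)).astype(np.uint8)
n,l,s,_=cv2.connectedComponentsWithStats(m);i=1+s[1:,4].argmax()
q=world(np.argwhere(l==i)[:,::-1],.2,c)[:,:2]*1000
print(s[i],cv2.minAreaRect(q.astype(np.float32)))
E
```

```text
t 13.15 p [ 455.2 -341.7  307.5] yaw y-axis 104.65 tilt [ 0.0023 -0.001 ] w 0.0598 F [ 0.1 -0.1 -0.1]
[-123.1  625.9    1.8]
[  231   100   192   191 21357] ((455.04534912109375, -335.1184387207031), (114.79952239990234, 124.92737579345703), 81.63452911376953)
```

Flap shut again (full size at the rim plane). Now over to the back cracked blank.

>>> move_arm(
  deltas=[
    [0.7,-4.1,20,0,0,0,0],
    [0.7,-7.6,38.7,0,0,0,0],
    [0.7,-7.6,38.7,0,0,0,0],
    [0.7,-7.6,38.7,0,0,0,0],
    [0.7,-7.6,38.7,0,0,0,0],
    [0.7,-7.6,38.7,0,0,0,0],
    [0.7,-7.6,38.7,0,0,0,0],
    [0.7,-7.6,38.7,0,0,0,0],
    [0.7,-7.6,38.7,0,0,0,0],
    [0.7,-7.6,38.7,0,0,0,0],
  ],
)

```text
clock: 14.03
eef_pos: [0.4334, 0.0348, 0.3066]
tool_rot: [-0.124, 0.992, 0.0, 0.001]
ft_force: [0.9, -0.3, 0.8]
grip_width: 0.0598
grasp_force: 0.0
```

>>> move_arm(
  deltas=[
    [0.7,-7.6,38.7,0,0,0,0],
    [0.7,-7.6,38.7,0,0,0,0],
    [0.7,-7.6,38.7,0,0,0,0],
    [0.7,-7.6,38.7,0,0,0,0],
    [0.7,-7.6,38.7,0,0,0,0],
    [0.7,-7.6,38.7,0,0,0,0],
    [0.7,-4,20,0,0,0,0],
    [0.7,0,0,0,0,0,0],
    [0.7,0,0,0,0,0,0],
  ],
)

```text
clock: 14.78
eef_pos: [0.4192, 0.2905, 0.3058]
tool_rot: [-0.125, 0.992, -0.0, -0.0]
ft_force: [0.8, -0.3, -1.1]
grip_width: 0.06
grasp_force: 0.0
```

```bash
python3 look.py w8
```

```text
t 14.78 p [419.2 290.5 305.8] yaw y-axis 104.42 tilt [-0.0002 -0.0002] w 0.06 F [ 0.8 -0.3 -1.1]
('sound1', 0.69, np.float64(0.5001), np.float64(0.2099), -22.8, 14, 35) tool d [-58.3 -98.2 102.8]
('sound1', 0.64, np.float64(0.5113), np.float64(0.3034), 6.1, 80, 28) tool d [-92.4 -10.4 102.7]
('sound1', 0.55, np.float64(0.4301), np.float64(0.2205), -1.6, 34, 77) tool d [  6.8 -70.5 102.8]
('cracked1', 0.77, np.float64(0.4134), np.float64(0.2979), 16.0, 75, 29) tool d [  3.7   8.7 102.8]
```

>>> move_arm(
  deltas=[
    [0.7,5,8.5,10,0,0,-1],
    [0.7,0,0,25,0,0,0],
    [0.7,0,0,25,0,0,0],
    [0.7,0,0,25,0,0,0],
    [0.7,0,0,15,0,0,0],
    [0.7,0,0,10,0,0,0],
    [0.7,0,0,0,0,0,0],
    [0.7,0,0,0,0,0,0],
  ],
)

```text
clock: 15.6
eef_pos: [0.4133, 0.2957, 0.1958]
tool_rot: [-0.132, 0.991, -0.0, 0.0]
ft_force: [-0.1, -0.9, 0.5]
grip_width: 0.06
grasp_force: 0.0
```

```bash
python3 look.py w9
```

```text
t 15.6 p [413.3 295.7 195.8] yaw y-axis 105.22 tilt [ 0.0001 -0.    ] w 0.06 F [-0.1 -0.9  0.5]
('sound1', 0.93, np.float64(0.4182), np.float64(0.2212), -2.0, 36, 73) tool d [ 14.8 -73.2  -7.2]
('sound1', 0.9, np.float64(0.4982), np.float64(0.2328), 17.5, 34, 23) tool d [-65.5 -83.   -7.2]
('sound1', 0.86, np.float64(0.4318), np.float64(0.1579), -1.3, 15, 73) tool d [  18.3 -137.8   -7.2]
('cracked1', 0.81, np.float64(0.4102), np.float64(0.297), 17.2, 78, 30) tool d [ 2.6  2.1 -7.2]
('cracked1', 0.18, np.float64(0.4984), np.float64(0.2327), 27.4, 37, 22) tool d [-65.6 -83.1  -7.2]
```

>>> move_arm(
  deltas=[
    [0.7,2,2,4.5,0,0,0],
    [0,0,0,0,0,0,0],
    [0,0,0,0,0,0,0],
    [0,0,0,0,0,0,0],
    [0,0,0,0,0,0,0],
    [0,0,0,0,0,0,0],
    [0,0,0,-20,0,0,0],
    [0,0,0,-30,0,0,0],
    [0,0,0,-30,0,0,0],
    [0,0,0,-30,0,0,0],
  ],
)

```text
clock: 16.58
eef_pos: [0.4099, 0.2975, 0.3013]
tool_rot: [-0.133, 0.991, -0.001, -0.001]
ft_force: [0.3, 0.0, -1.2]
grip_width: 0.0266
grasp_force: 60.2
```

>>> move_arm(
  deltas=[
    [0,0,0,-10,0,0,6],
    [0,0,0,0,0,0,6],
    [0,0,0,0,0,0,6],
    [0,0,0,0,0,0,6],
    [0,0,0,0,0,0,0],
  ],
)

```text
clock: 17.0
eef_pos: [0.4103, 0.2977, 0.3104]
tool_rot: [0.077, 0.997, -0.0, -0.0]
ft_force: [0.7, 0.1, -1.5]
grip_width: 0.0269
grasp_force: 60.2
```

```bash
python3 - <<'E'
from h import *
o,r=state();print(o["grasp_force"])
p=np.array([.4552,-.339,.31]);print((r.T@(p-o["eef_pos"])*1000).round(1))
E
```

```text
t 17.0 p [410.3 297.7 310.4] yaw y-axis 81.22 tilt [-0.0008 -0.0006] w 0.0269 F [ 0.7  0.1 -1.5]
60.23546576499939
[-141.5 -622.4    0.7]
```

>>> move_arm(
  deltas=[
    [0,-4.3,-18.5,0,0,0,0],
    [0,-8.3,-36.6,0,0,0,0],
    [0,-8.3,-36.6,0,0,0,0],
    [0,-8.3,-36.6,0,0,0,0],
    [0,-8.3,-36.6,0,0,0,0],
    [0,-8.3,-36.6,0,0,0,0],
    [0,-8.3,-36.6,0,0,0,0],
    [0,-8.3,-36.6,0,0,0,0],
    [0,-8.3,-36.6,0,0,0,0],
    [0,-8.3,-36.6,0,0,0,0],
  ],
)

```text
clock: 17.83
eef_pos: [0.4356, -0.0598, 0.3106]
tool_rot: [0.074, 0.997, 0.0, -0.0]
ft_force: [1.0, 0.1, -1.5]
grip_width: 0.0271
grasp_force: 60.2
```

>>> move_arm(
  deltas=[
    [0,-8.3,-36.6,0,0,0,0],
    [0,-8.3,-36.6,0,0,0,0],
    [0,-8.3,-36.6,0,0,0,0],
    [0,-8.3,-36.6,0,0,0,0],
    [0,-8.3,-36.6,0,0,0,0],
    [0,-8.3,-36.6,0,0,0,0],
    [0,-8.3,-36.6,0,0,0,0],
    [0,-4.3,-18.5,0,0,0,0],
    [0,0,0,0,0,0,0],
    [0,0,0,0,0,0,0],
  ],
)

```text
clock: 18.67
eef_pos: [0.4558, -0.3399, 0.3095]
tool_rot: [0.076, 0.997, 0.001, -0.001]
ft_force: [0.8, -0.3, -1.3]
grip_width: 0.0269
grasp_force: 60.2
```

```bash
python3 - <<'E'
from h import *
o,r=state();print(o["grasp_force"])
p=np.array([.4552,-.339,.152]);print((r.T@(p-o["eef_pos"])*1000).round(1))
E
```

```text
t 18.67 p [ 455.8 -339.9  309.5] yaw y-axis 81.31 tilt [-0.0018  0.0017] w 0.0269 F [ 0.8 -0.3 -1.3]
60.21288871765137
[  0.4   0.6 157.5]
```

>>> move_arm(
  deltas=[
    [0,0,0,30,0,0,0],
    [0,0,0,30,0,0,0],
    [0,0,0,25,0,0,0],
    [0,0,0,15,0,0,0],
    [0,0,0,15,0,0,0],
    [0,0,0,15,0,0,0],
    [0,0,0,15,0,0,0],
    [0,0,0,12,0,0,0],
    [0,0,0,0,0,0,0],
  ],
)

```text
clock: 19.42
eef_pos: [0.4564, -0.3382, 0.153]
tool_rot: [0.074, 0.997, -0.001, -0.0]
ft_force: [0.3, -5.5, -0.9]
grip_width: 0.0269
grasp_force: 65.8
```

>>> move_arm(
  deltas=[
    [0.6,0,0,0,0,0,0],
    [0.6,0,0,0,0,0,0],
    [0.6,0,0,0,0,0,0],
    [0.6,0,0,0,0,0,0],
    [0.6,0,0,0,0,0,0],
    [0.6,0,0,0,0,0,0],
  ],
)

```text
clock: 19.92
eef_pos: [0.4565, -0.3394, 0.155]
tool_rot: [0.075, 0.997, -0.001, 0.001]
ft_force: [-2.1, -2.0, 5.5]
grip_width: 0.0515
grasp_force: 3.7
```

```bash
python3 - <<'E'
from h import *
o,r=state(); im=bot.camera("wrist"); cv2.imwrite("pics/w10.png",im)
E
```

```text
t 19.92 p [ 456.5 -339.4  155. ] yaw y-axis 81.34 tilt [ 0.001  -0.0018] w 0.0515 F [-2.1 -2.   5.5]
```

View pics/w10.png

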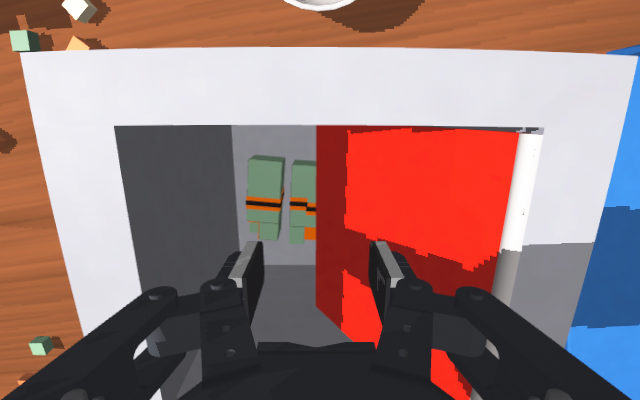

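Both cracked blanks lie on the bin floor, at px (265,200) and (305,200). I'll withdraw and get ready to push.

>>> move_arm(
  deltas=[
    [0.6,0,0,-25,0,0,0],
    [0.6,0,0,-40,0,0,0],
    [0.6,0,0,-40,0,0,0],
    [0.6,0,0,-40,0,0,0],
    [0.6,0,0,-10,0,0,0],
    [0.6,0,0,0,0,0,0],
  ],
)

```text
clock: 20.47
eef_pos: [0.4579, -0.3387, 0.313]
tool_rot: [0.075, 0.997, -0.001, 0.004]
ft_force: [-0.6, -0.5, -0.6]
grip_width: 0.0516
grasp_force: 0.0
```

```bash
python3 - <<'E'
from h import *
o,r=state(); print(np.degrees(o["joint_pos"]).round(1))
c=bot.calibration("wrist");im=bot.camera("wrist");hsv=cv2.cvtColor(im,cv2.COLOR_BGR2HSV)
m=(((hsv[...,0]<6)|(hsv[...,0]>174))&(hsv[...,1]>180)&(hsv[...,2]>90)).astype(np.uint8)
n,l,s,_=cv2.connectedComponentsWithStats(m);i=1+s[1:,4].argmax()
print(s[i],cv2.minAreaRect((world(np.argwhere(l==i)[:,::-1],.2,c)[:,:2]*1000).astype(np.float32)))
c=bot.calibration("top");bot.camera("top")
s=np.array([.4967,.0602]);a=.0975;M=np.array([[np.cos(a),-np.sin(a)],[np.sin(a),np.cos(a)]])
for k in("sound1","cracked1"):
  for b in blanks("top",c,k):print(b,((np.array(b[2:4])-s)@M*1000).round(1))
E
```

```text
t 20.47 p [ 457.9 -338.7  313. ] yaw y-axis 81.38 tilt [ 0.007  -0.0021] w 0.0516 F [-0.6 -0.5 -0.6]
[-36.6  20.8  20.9  89.6   0.1 -27.9]
[  246   116   150   149 20419] ((455.26861572265625, -335.17449951171875), (114.75176239013672, 124.69760131835938), 81.20044708251953)
('sound1', 0.61, np.float64(0.5311), np.float64(0.2217), 14.2, 73, 28) [ 50.  157.4]
('sound1', 0.57, np.float64(0.5202), np.float64(0.3042), 8.2, 74, 32) [ 47.1 240.6]
('sound1', 0.57, np.float64(0.4342), np.float64(0.2202), 2.4, 75, 32) [-46.6 165.3]
```

>>> move_arm(
  deltas=[
    [0.5,0,0,0,0,0,-6.95],
    [0.5,0,0,0,0,0,-6.95],
    [0.5,0,0,0,0,0,-6.95],
    [0.5,0,0,0,0,0,-6.95],
    [0.5,0,0,0,0,0,-6.95],
    [0.5,0,0,0,0,0,-6.95],
    [0.5,0,0,0,0,0,-6.95],
    [0.5,0,0,0,0,0,-6.95],
    [0.5,0,0,0,0,0,-6.95],
    [0.5,0,0,0,0,0,-6.95],
  ],
)

```text
clock: 21.5
eef_pos: [0.4555, -0.3381, 0.3063]
tool_rot: [-0.509, 0.861, 0.002, -0.001]
ft_force: [0.7, -0.1, 1.4]
grip_width: 0.0427
grasp_force: 0.0
```

>>> move_arm(
  deltas=[
    [0.5,0,0,0,0,0,-6.95],
    [0.5,0,0,0,0,0,-6.95],
    [0.5,0,0,0,0,0,-6.95],
    [0.5,0,0,0,0,0,-6.95],
    [0.5,0,0,0,0,0,-6.95],
    [0.5,-18.2,-4.2,0,0,0,0],
    [0.5,-38,-8.2,0,0,0,0],
    [0.5,-38,-8.2,0,0,0,0],
    [0.5,-38,-8.2,0,0,0,0],
    [0.5,-38,-8.2,0,0,0,0],
  ],
)

```text
clock: 22.33
eef_pos: [0.4754, -0.1639, 0.3064]
tool_rot: [0.74, -0.672, -0.002, 0.001]
ft_force: [0.9, -0.6, -0.1]
grip_width: 0.0427
grasp_force: 0.0
```

>>> move_arm(
  deltas=[
    [0.5,-38,-8.2,0,0,0,0],
    [0.5,-38,-8.2,0,0,0,0],
    [0.5,-38,-8.2,0,0,0,0],
    [0.5,-38,-8.2,0,0,0,0],
    [0.5,-38,-8.2,0,0,0,0],
    [0.5,-38,-8.2,0,0,0,0],
    [0.5,-38,-8.2,0,0,0,0],
    [0.5,-38,-8.2,0,0,0,0],
    [0.5,-38,-8.2,0,0,0,0],
    [0.5,-38,-8.2,0,0,0,0],
  ],
)

```text
clock: 23.17
eef_pos: [0.52, 0.222, 0.3065]
tool_rot: [0.741, -0.672, -0.001, 0.002]
ft_force: [0.9, -0.8, 0.1]
grip_width: 0.0426
grasp_force: 0.0
```

>>> move_arm(
  deltas=[
    [0.5,-38,-8.2,0,0,0,0],
    [0.5,0,0,0,0,0,0],
    [0.5,0,0,0,0,0,0],
  ],
)

```text
clock: 23.42
eef_pos: [0.5244, 0.2608, 0.3054]
tool_rot: [0.742, -0.67, -0.001, 0.003]
ft_force: [-0.7, -1.1, 0.5]
grip_width: 0.0425
grasp_force: 0.0
```

```bash
cat > st.py <<'E'
from h import *
import sys
s=np.array([.4967,.0602]);a=.0975;M=np.array([[np.cos(a),-np.sin(a)],[np.sin(a),np.cos(a)]])
o,r=state(); print("TCP stand",((o["eef_pos"][:2]-s)@M*1000).round(1),"yaw rel",)
for cam in sys.argv[1:]:
  c=bot.calibration(cam);im=bot.camera(cam);cv2.imwrite("pics/%s_%.2f.png"%(cam,o["clock"]),im)
  for b in blanks(cam,c,"sound1"):print(cam,b[1],b[4:],((np.array(b[2:4])-s)@M*1000).round(1))
E
python3 st.py wrist top
```

```text
t 23.42 p [524.4 260.8 305.4] yaw y-axis -174.18 tilt [-0.0055 -0.0023] w 0.0425 F [-0.7 -1.1  0.5]
TCP stand [ 47.1 197. ] yaw rel
wrist 0.74 (7.2, 78, 33) [-46.6  74.5]
wrist 0.71 (5.7, 70, 37) [ 46.9 236.8]
wrist 0.64 (-2.1, 29, 79) [-45.3 163.7]
wrist 0.59 (14.0, 71, 31) [ 52.  156.3]
top 0.6 (8.2, 70, 28) [-50.4  74.7]
```

>>> move_arm(
  deltas=[
    [0.5,2,-3,20,0,0,0],
    [0.5,0,0,30,0,0,0],
    [0.5,0,0,30,0,0,0],
    [0.5,0,0,22,0,0,0],
    [0.5,0,0,10,0,0,0],
    [0.5,0,0,0,0,0,0],
  ],
)

```text
clock: 24.12
eef_pos: [0.5275, 0.255, 0.1943]
tool_rot: [0.74, -0.673, -0.001, 0.003]
ft_force: [-0.2, 0.1, 0.7]
grip_width: 0.0426
grasp_force: 0.0
```

>>> move_arm(
  deltas=[
    [0.5,10,0,0,0,0,0],
    [0.5,20,0,0,0,0,0],
    [0.5,20,0,0,0,0,0],
    [0.5,20,0,0,0,0,0],
    [0.5,20,0,0,0,0,0],
    [0.5,20,0,0,0,0,0],
  ],
)

```text
clock: 24.62
eef_pos: [0.5411, 0.1464, 0.1997]
tool_rot: [0.74, -0.672, 0.001, -0.002]
ft_force: [0.4, 1.8, -0.7]
grip_width: 0.0428
grasp_force: 0.3
```

```bash
python3 st.py wrist
```

```text
t 24.62 p [541.1 146.4 199.7] yaw y-axis -174.46 tilt [0.0047 0.0015] w 0.0428 F [ 0.4  1.8 -0.7]
TCP stand [52.5 81.4] yaw rel
wrist 0.9 (-45.0, 12, 44) [-16.  147.3]
wrist 0.74 (5.6, 73, 34) [52.1 55.2]
wrist 0.66 (7.1, 85, 38) [-44.8  70.5]
```

>>> move_arm(
  deltas=[
    [0.5,15,0,2,0,0,0],
    [0.5,15,0,0,0,0,0],
    [0.5,15,0,0,0,0,0],
    [0.5,15,0,0,0,0,0],
    [0.5,15,0,0,0,0,0],
    [0.5,12,0,0,0,0,0],
    [0.5,0,0,0,0,0,0],
    [0.5,0,0,0,0,0,0],
  ],
)

```text
clock: 25.38
eef_pos: [0.5486, 0.0608, 0.1958]
tool_rot: [0.74, -0.672, 0.0, -0.001]
ft_force: [-0.2, 0.6, 0.1]
grip_width: 0.0425
grasp_force: 0.0
```

```bash
python3 st.py wrist
```

```text
t 25.38 p [548.6  60.8 195.8] yaw y-axis -174.5 tilt [0.0018 0.0007] w 0.0425 F [-0.2  0.6  0.1]
TCP stand [51.7 -4.5] yaw rel
wrist 0.76 (-86.5, 30, 33) [-14.9  57.4]
wrist 0.62 (5.6, 30, 15) [ 51.5 -46. ]
wrist 0.31 (-9.8, 11, 56) [151.6 -76.1]
```

```bash
ls -t pics | head -1; cp pics/$(ls -t pics | head -1) pics/last.png
```

```text
wrist_25.38.png
```

View pics/last.png

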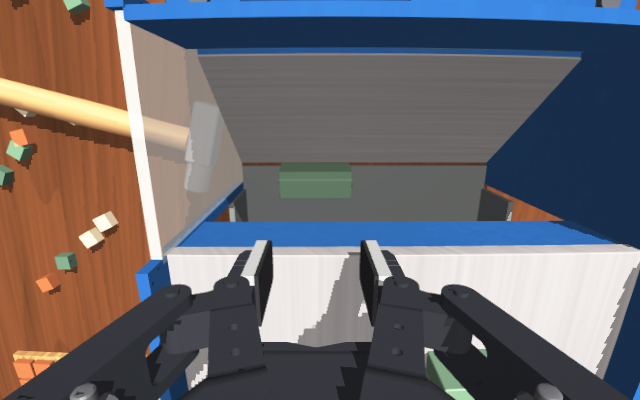

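Wrist view: the first sound blank is through the gate and in the crate, at px (315,180). Next is the rear one in the same column.

>>> move_arm(
  deltas=[
    [0.5,0,0,-30,0,0,0],
    [0.5,0,0,-35,0,0,0],
    [0.5,-30,0,-20,0,0,0],
    [0.5,-40,1,0,0,0,0],
    [0.5,-40,1,0,0,0,0],
    [0.5,-40,1,0,0,0,0],
    [0.5,-40,1,0,0,0,0],
    [0.5,-40,0,0,0,0,0],
    [0.5,-27,0,0,0,0,0],
    [0.5,-20,0,0,0,0,0],
  ],
)

```text
clock: 26.32
eef_pos: [0.5156, 0.3405, 0.2795]
tool_rot: [0.742, -0.67, -0.0, -0.0]
ft_force: [-0.1, -0.6, -0.4]
grip_width: 0.0426
grasp_force: 0.0
```

>>> move_arm(
  deltas=[
    [0.5,0,0,0,0,0,0],
    [0.5,0,0,0,0,0,0],
  ],
)

```text
clock: 26.48
eef_pos: [0.5162, 0.3382, 0.2792]
tool_rot: [0.742, -0.671, -0.0, 0.0]
ft_force: [0.7, -0.6, 0.3]
grip_width: 0.043
grasp_force: 0.0
```

```bash
python3 st.py wrist
```

```text
t 26.48 p [516.2 338.2 279.2] yaw y-axis -174.22 tilt [-0.0007 -0.0007] w 0.043 F [ 0.7 -0.6  0.3]
TCP stand [ 46.5 274.8] yaw rel
wrist 0.94 (5.8, 71, 31) [ 47.4 239.5]
wrist 0.77 (-1.3, 34, 78) [-45.7 165.1]
```

>>> move_arm(
  deltas=[
    [0.5,0,0,30,0,0,0],
    [0.5,0,0,30,0,0,0],
    [0.5,0,0,18,0,0,0],
    [0.5,0,0,9,0,0,0],
    [0.5,0,0,0,0,0,0],
    [0.5,8,0,0,0,0,0],
    [0.5,15,0,0,0,0,0],
    [0.5,20,0,0,0,0,0],
    [0.5,20,0,0,0,0,0],
    [0.5,20,0,0,0,0,0],
  ],
)

```text
clock: 27.42
eef_pos: [0.5263, 0.2521, 0.1949]
tool_rot: [0.74, -0.672, 0.001, -0.002]
ft_force: [-0.5, 1.0, 0.2]
grip_width: 0.0429
grasp_force: 0.3
```

>>> move_arm(
  deltas=[
    [0.5,20,0,0,0,0,0],
    [0.5,20,0,0,0,0,0],
    [0.5,20,0,0,0,0,0],
    [0.5,20,0,0,0,0,0],
  ],
)

```text
clock: 27.75
eef_pos: [0.534, 0.1723, 0.1951]
tool_rot: [0.74, -0.672, 0.001, -0.002]
ft_force: [0.3, 0.4, -0.7]
grip_width: 0.0425
grasp_force: 0.5
```

```bash
python3 st.py wrist
```

```text
t 27.75 p [534.  172.3 195.1] yaw y-axis -174.49 tilt [0.0038 0.0014] w 0.0425 F [ 0.3  0.4 -0.7]
TCP stand [ 48.1 107.9] yaw rel
wrist 0.91 (5.7, 73, 34) [48.2 81.2]
wrist 0.89 (21.1, 79, 37) [-36.2 158.3]
wrist 0.87 (-18.5, 29, 80) [-14.3  65.5]
```

```bash
cp pics/wrist_27.75.png pics/last2.png
```

```text
(no output)
```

View pics/last2.png

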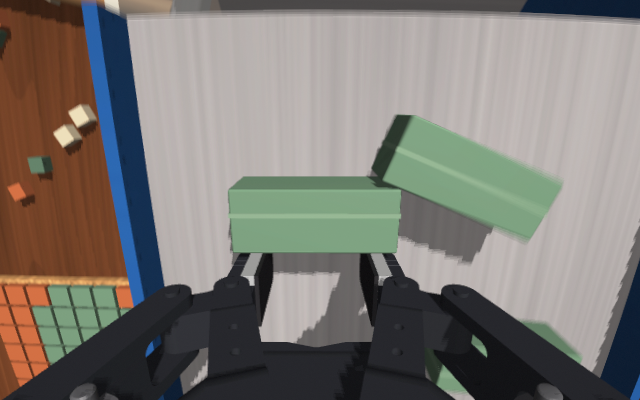

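The front-left blank has been knocked askew (px 470,175) and its end is touching the one I'm pushing. I'll go on slowly and deal with it afterwards.

>>> move_arm(
  deltas=[
    [0.5,10,0,0,0,0,0],
    [0.5,10,0,0,0,0,0],
    [0.5,10,0,0,0,0,0],
    [0.5,10,0,0,0,0,0],
    [0.5,0,0,0,0,0,0],
  ],
)

```text
clock: 28.27
eef_pos: [0.537, 0.1322, 0.1929]
tool_rot: [0.74, -0.673, 0.001, 0.001]
ft_force: [-0.4, -0.7, 0.3]
grip_width: 0.0429
grasp_force: 0.0
```

```bash
python3 st.py wrist
```

```text
t 28.27 p [537.  132.2 192.9] yaw y-axis -174.53 tilt [ 0.0001 -0.0017] w 0.0429 F [-0.4 -0.7  0.3]
TCP stand [47.2 67.8] yaw rel
wrist 0.92 (-49.2, 31, 82) [-15.3  50. ]
wrist 0.69 (-35.8, 9, 31) [-21.4 132.1]
wrist 0.58 (6.5, 29, 9) [48.8 -5.7]
wrist 0.57 (5.5, 73, 34) [48.  40.5]
```

>>> move_arm(
  deltas=[
    [0.5,10,0,0,0,0,0],
    [0.5,10,0,0,0,0,0],
    [0.5,10,0,0,0,0,0],
    [0.5,12,0,0,0,0,0],
    [0.5,12,0,0,0,0,0],
    [0.5,12,0,0,0,0,0],
    [0.5,10,0,0,0,0,0],
    [0.5,0,0,0,0,0,0],
  ],
)

```text
clock: 29.03
eef_pos: [0.5445, 0.056, 0.1928]
tool_rot: [0.74, -0.673, 0.0, 0.0]
ft_force: [1.2, 0.1, 0.1]
grip_width: 0.0429
grasp_force: 0.0
```

>>> move_arm(
  deltas=[
    [0.5,0,0,-35,0,0,0],
    [0.5,0,0,-40,0,0,0],
    [0.5,-35,0,-30,0,0,0],
    [0.5,-35,15,-10,0,0,0],
    [0.5,-35,15,0,0,0,0],
    [0.5,-30,15,0,0,0,0],
    [0.5,0,10,0,0,0,0],
    [0.5,0,0,0,0,0,0],
    [0.5,0,0,0,0,0,0],
  ],
)

```text
clock: 29.78
eef_pos: [0.4766, 0.1846, 0.3052]
tool_rot: [0.741, -0.672, 0.0, -0.0]
ft_force: [-0.8, -0.7, -0.4]
grip_width: 0.0429
grasp_force: 0.0
```

```bash
python3 st.py wrist top
```

```text
t 29.78 p [476.6 184.6 305.2] yaw y-axis -174.37 tilt [ 0.0007 -0.0001] w 0.0429 F [-0.8 -0.7 -0.4]
TCP stand [ -7.9 125.7] yaw rel
wrist 0.93 (5.4, 45, 13) [25.  -1.5]
wrist 0.92 (-53.9, 29, 71) [-17.9  54.9]
wrist 0.62 (-2.3, 38, 74) [-44.4 158.1]
top 0.69 (5.7, 61, 32) [ 20.4 -19.7]
top 0.48 (-53.0, 28, 38) [-11.1  42.5]
```

>>> move_arm(
  deltas=[
    [0.5,10,9,20,0,0,0],
    [0.5,0,0,30,0,0,0],
    [0.5,0,0,30,0,0,0],
    [0.5,0,0,22,0,0,0],
    [0.5,0,0,10,0,0,0],
    [0.5,0,0,0,0,0,0],
    [0.5,10,0,0,0,0,0],
    [0.5,10,0,0,0,0,0],
    [0.5,10,0,0,0,0,0],
    [0.5,10,0,0,0,0,0],
  ],
)

```text
clock: 30.82
eef_pos: [0.4735, 0.1328, 0.1944]
tool_rot: [0.74, -0.672, 0.0, -0.001]
ft_force: [-0.5, 1.2, 2.6]
grip_width: 0.0427
grasp_force: 0.9
```

>>> move_arm(
  deltas=[
    [0.5,10,0,0,0,0,0],
    [0.5,10,0,0,0,0,0],
    [0.5,0,0,0,0,0,0],
  ],
)

```text
clock: 31.07
eef_pos: [0.475, 0.1116, 0.1934]
tool_rot: [0.74, -0.673, 0.001, 0.0]
ft_force: [0.1, 0.9, 0.2]
grip_width: 0.0425
grasp_force: 0.0
```

```bash
python3 st.py wrist
```

```text
t 31.07 p [475.  111.6 193.4] yaw y-axis -174.58 tilt [ 0.0011 -0.001 ] w 0.0425 F [0.1 0.9 0.2]
TCP stand [-16.6  53.3] yaw rel
wrist 0.98 (5.1, 30, 8) [ 11.7 -11. ]
wrist 0.84 (-20.2, 35, 73) [-6.3 26.3]
wrist 0.66 (5.3, 34, 17) [ 11.  -23.4]
```

>>> move_arm(
  deltas=[
    [0.5,10,-2,0,0,0,0],
    [0.5,10,-2,0,0,0,0],
    [0.5,11,-2,0,0,0,0],
    [0.5,11,-2,0,0,0,0],
    [0.5,11,0,0,0,0,0],
    [0.5,12,0,0,0,0,0],
    [0.5,0,0,0,0,0,0],
    [0.5,0,0,0,0,0,0],
  ],
)

```text
clock: 31.83
eef_pos: [0.4888, 0.0488, 0.1927]
tool_rot: [0.74, -0.673, -0.0, 0.0]
ft_force: [-0.0, 0.8, 0.5]
grip_width: 0.0427
grasp_force: 0.0
```

```bash
python3 st.py wrist
```

```text
t 31.83 p [488.8  48.8 192.7] yaw y-axis -174.55 tilt [-0.0004 -0.0001] w 0.0427 F [-0.   0.8  0.5]
TCP stand [ -8.9 -10.6] yaw rel
wrist 0.75 (36.2, 31, 15) [-14.2 -46.2]
wrist 0.56 (5.4, 33, 17) [ 15.4 -60.4]
```

>>> move_arm(
  deltas=[
    [0.5,0,0,-35,0,0,0],
    [0.5,0,0,-40,0,0,0],
    [0.5,-30,5,-38,0,0,0],
    [0.5,-36,6,0,0,0,0],
    [0.5,-36,6,0,0,0,0],
    [0.5,-36,6,0,0,0,0],
    [0.5,-36,6,0,0,0,0],
    [0.5,-33,6,0,0,0,0],
    [0.5,0,0,0,0,0,0],
    [0.5,0,0,0,0,0,0],
  ],
)

```text
clock: 32.77
eef_pos: [0.4341, 0.2503, 0.3002]
tool_rot: [0.742, -0.67, 0.0, 0.0]
ft_force: [0.4, 0.0, 0.9]
grip_width: 0.0428
grasp_force: 0.0
```

```bash
python3 st.py wrist top
```

```text
t 32.77 p [434.1 250.3 300.2] yaw y-axis -174.14 tilt [-0.0003 -0.0003] w 0.0428 F [0.4 0.  0.9]
TCP stand [-43.8 195.3] yaw rel
wrist 0.75 (-1.3, 32, 72) [-47.7 163.5]
top 0.72 (2.4, 67, 29) [-41.6 162.6]
top 0.55 (5.6, 62, 33) [ 19.  -21.7]
```

>>> move_arm(
  deltas=[
    [0.5,-6,2,20,0,0,0],
    [0.5,0,0,30,0,0,0],
    [0.5,0,0,30,0,0,0],
    [0.5,0,0,18,0,0,0],
    [0.5,0,0,10,0,0,0],
    [0.5,0,0,0,0,0,0],
    [0.5,8,0,0,0,0,0],
    [0.5,15,0,0,0,0,0],
    [0.5,18,0,0,0,0,0],
    [0.5,18,0,0,0,0,0],
  ],
)

```text
clock: 33.8
eef_pos: [0.4396, 0.1949, 0.1945]
tool_rot: [0.741, -0.672, 0.001, -0.002]
ft_force: [-0.1, 0.7, -0.1]
grip_width: 0.0426
grasp_force: 0.4
```

>>> move_arm(
  deltas=[
    [0.5,18,0,0,0,0,0],
    [0.5,18,0,0,0,0,0],
    [0.5,18,0,0,0,0,0],
    [0.5,0,0,0,0,0,0],
  ],
)

```text
clock: 34.13
eef_pos: [0.4448, 0.1389, 0.1946]
tool_rot: [0.739, -0.673, 0.001, -0.001]
ft_force: [-0.4, 0.0, 1.0]
grip_width: 0.043
grasp_force: 0.0
```

```bash
python3 st.py wrist
```

```text
t 34.13 p [444.8 138.9 194.6] yaw y-axis -174.66 tilt [ 0.0037 -0.0002] w 0.043 F [-0.4  0.   1. ]
TCP stand [-44.   83.3] yaw rel
wrist 0.89 (5.3, 35, 17) [-4.2 -6.9]
wrist 0.77 (5.5, 73, 34) [-46.9  52.1]
```

Squared up on the pusher. Finish the stroke, then rise and check the crate.

>>> move_arm(
  deltas=[
    [0.5,15,0,0,0,0,0],
    [0.5,15,0,0,0,0,0],
    [0.5,15,0,0,0,0,0],
    [0.5,15,0,0,0,0,0],
    [0.5,15,0,0,0,0,0],
    [0.5,16,0,0,0,0,0],
    [0.5,0,0,0,0,0,0],
    [0.5,0,0,0,0,0,0],
  ],
)

```text
clock: 34.9
eef_pos: [0.4529, 0.0513, 0.1932]
tool_rot: [0.74, -0.672, 0.0, -0.001]
ft_force: [-1.2, -0.3, -0.7]
grip_width: 0.0425
grasp_force: 0.0
```

>>> move_arm(
  deltas=[
    [0.5,0,0,-35,0,0,0],
    [0.5,0,0,-40,0,0,0],
    [0.5,0,0,-38,0,0,0],
    [1,0,0,0,0,0,6.9],
    [1,0,0,0,0,0,6.9],
    [1,0,0,0,0,0,6.9],
    [1,0,0,0,0,0,6.9],
    [1,0,0,0,0,0,6.9],
    [1,0,0,0,0,0,6.9],
    [1,0,0,0,0,0,6.9],
  ],
)

```text
clock: 35.73
eef_pos: [0.4524, 0.0524, 0.3058]
tool_rot: [-0.399, 0.917, 0.0, 0.0]
ft_force: [-0.1, -0.0, -0.5]
grip_width: 0.0852
grasp_force: 0.0
```

>>> move_arm(
  deltas=[
    [1,0,0,0,0,0,6.9],
    [1,0,0,0,0,0,6.9],
    [1,0,0,0,0,0,6.9],
    [1,0,0,0,0,0,6.9],
    [1,0,0,0,0,0,6.9],
    [1,0,0,0,0,0,6.9],
    [1,0,0,0,0,0,0],
  ],
)

```text
clock: 36.32
eef_pos: [0.4524, 0.0523, 0.3058]
tool_rot: [-0.051, 0.999, 0.0, 0.0]
ft_force: [-0.2, -0.1, -0.3]
grip_width: 0.0853
grasp_force: 0.0
```

```bash
python3 st.py wrist top; python3 - <<'E'
from h import *
o,r=state(); p=np.array([.5733,-.119,.303]);print((r.T@(p-o["eef_pos"])*1000).round(1))
a=bot.camera("scene");w=cv2.imread(sorted(__import__('glob').glob("pics/wrist_3*.png"))[-1]);
bot.camera("wrist")
cv2.imwrite("pics/fin.png",cv2.vconcat([cv2.resize(a[140:260,210:430],(733,400),interpolation=cv2.INTER_CUBIC)]))
for d in bot.outline_of("sound1","scene"):print(d["conf"],d["rect"])
E
```

```text
t 36.32 p [452.4  52.3 305.8] yaw y-axis 95.86 tilt [0.0006 0.0006] w 0.0853 F [-0.2 -0.1 -0.3]
TCP stand [-44.9  -3.6] yaw rel
wrist 0.77 (3.9, 50, 24) [-19.  -22.1]
wrist 0.75 (6.0, 46, 11) [-20.4  -6.5]
wrist 0.74 (6.0, 43, 18) [-77.3 -10.5]
t 36.52 p [452.3  51.6 305.6] yaw y-axis 96.04 tilt [0.0002 0.0002] w 0.0852 F [ 0.2  0.1 -0.7]
[-102.3 -182.4    2.6]
0.57 [314.4, 211.7, 5.4, 17.7]
```

View pics/fin.png

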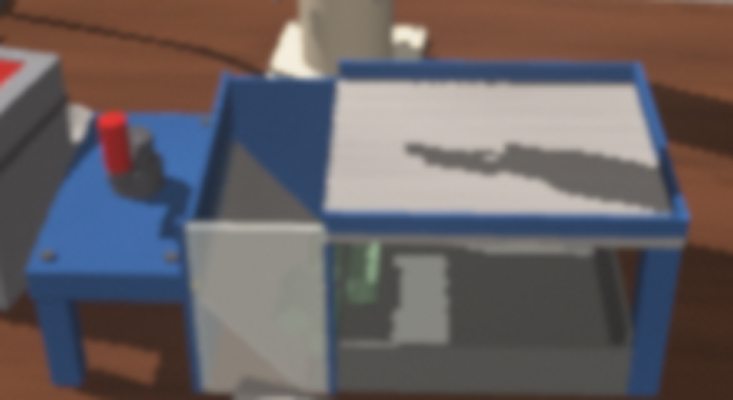

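The bed is empty, green blanks are visible in the crate, the crank grip is at +x, and the flap is shut. Now I'll shut the gate.

>>> move_arm(
  deltas=[
    [1,-17,-30.4,0,0,0,0],
    [1,-17,-30.4,0,0,0,0],
    [1,-17,-30.4,0,0,0,0],
    [1,-17,-30.4,0,0,0,0],
    [1,-17,-30.4,0,0,0,0],
    [1,-17,-30.4,0,0,0,0],
    [1,0,0,0,0,0,0],
    [1,0,0,0,0,0,0],
  ],
)

```text
clock: 37.33
eef_pos: [0.5728, -0.1216, 0.3039]
tool_rot: [-0.05, 0.999, 0.0, -0.001]
ft_force: [-1.4, 0.4, 0.0]
grip_width: 0.0854
grasp_force: 0.0
```

```bash
python3 - <<'E'
from h import *
o,r=state(); c=bot.calibration("wrist");im=bot.camera("wrist");hsv=cv2.cvtColor(im,cv2.COLOR_BGR2HSV)
m=(((hsv[...,0]<6)|(hsv[...,0]>174))&(hsv[...,1]>180)&(hsv[...,2]>90)).astype(np.uint8);m[:,:200]=0;m[:,420:]=0
ys,xs=np.where(m);y1=ys.max();k=ys>y1-36;px=((xs[k].min()+xs[k].max())/2,y1-18);print(px,ys.min(),y1)
w=world([px],.245,c)[0];print(w);w[2]=.216;print((r.T@(w-o["eef_pos"])*1000).round(1))
E
```

```text
t 37.33 p [ 572.8 -121.6  303.9] yaw y-axis 95.73 tilt [-0.0022  0.0007] w 0.0854 F [-1.4  0.4  0. ]
(np.float64(319.5), np.int64(223)) 191 241
[ 0.57301288 -0.11903624  0.245     ]
[-0.6  2.5 87.9]
```

>>> move_arm(
  deltas=[
    [1,0,2,20,0,0,0],
    [1,0,0,25,0,0,0],
    [1,0,0,25,0,0,0],
    [1,0,0,17,0,0,0],
    [0,0,0,0,0,0,0],
    [0,0,0,0,0,0,0],
    [0,0,0,0,0,0,0],
    [0,0,0,0,0,0,0],
    [0,0,0,0,0,0,0],
    [0,0,0,0,0,0,0],
  ],
)

```text
clock: 38.22
eef_pos: [0.5733, -0.1191, 0.2208]
tool_rot: [-0.051, 0.999, -0.001, 0.002]
ft_force: [0.1, -3.5, 5.7]
grip_width: 0.0237
grasp_force: 58.8
```

>>> move_arm(
  deltas=[
    [0,3.6,-20.5,0,0,0,0],
    [0,10.4,-18,0,0,0,0],
    [0,16,-13.4,0,0,0,0],
    [0,19.6,-7.1,0,0,0,0],
  ],
)

```text
clock: 38.55
eef_pos: [0.5317, -0.1824, 0.2207]
tool_rot: [-0.051, 0.999, -0.0, 0.004]
ft_force: [1.3, 5.0, 7.3]
grip_width: 0.0235
grasp_force: 59.8
```

>>> move_arm(
  deltas=[
    [0,20.8,0,0,0,0,0],
    [0,19.6,7.1,0,0,0,0],
    [0,16,13.4,0,0,0,0],
    [0,10.4,18,0,0,0,0],
    [0,3.6,20.5,0,0,0,0],
    [0,-3.6,20.5,0,0,0,0],
    [0,-10.4,18,0,0,0,0],
  ],
)

```text
clock: 39.13
eef_pos: [0.4635, -0.0914, 0.2208]
tool_rot: [-0.05, 0.999, -0.002, 0.003]
ft_force: [6.1, -8.2, 0.2]
grip_width: 0.0232
grasp_force: 59.7
```

>>> move_arm(
  deltas=[
    [0,-16,13.4,0,0,0,0],
    [0,-19.6,7.1,0,0,0,0],
    [0,-20.8,0,0,0,0,0],
    [0,-19.6,-7.1,0,0,0,0],
    [0,-16,-13.4,0,0,0,0],
    [0,-10.4,-18,0,0,0,0],
    [0,-3.6,-20.5,0,0,0,0],
    [0,0,-4,0,0,0,0],
    [0,0,0,0,0,0,0],
    [0,0,0,0,0,0,0],
  ],
)

```text
clock: 39.97
eef_pos: [0.5733, -0.1195, 0.2208]
tool_rot: [-0.052, 0.999, 0.003, 0.002]
ft_force: [-1.8, 7.9, 6.5]
grip_width: 0.0235
grasp_force: 61.3
```

```bash
python3 - <<'E'
from h import *
o,r=state(); bot.camera("top")
for d in bot.outline_of("gate","top"):print(d["conf"],d["rect"])
E
```

```text
t 39.97 p [ 573.3 -119.5  220.8] yaw y-axis 95.95 tilt [0.0032 0.0057] w 0.0235 F [-1.8  7.9  6.5]
0.93 [313.7, 175.7, 48.3, 90.8]
```

>>> move_arm(
  deltas=[
    [0,0,1.5,0,0,0,0],
    [1,0,0,0,0,0,0],
    [1,0,0,0,0,0,0],
    [1,0,0,0,0,0,0],
    [1,0,0,0,0,0,0],
    [1,0,0,0,0,0,0],
    [1,0,0,-30,0,0,0],
    [1,0,0,-30,0,0,0],
    [1,0,0,-30,0,0,0],
    [1,0,0,0,0,0,0],
  ],
)

```text
clock: 40.9
eef_pos: [0.5747, -0.1212, 0.3152]
tool_rot: [-0.051, 0.999, -0.001, 0.005]
ft_force: [1.0, -0.6, 0.5]
grip_width: 0.0852
grasp_force: 0.0
```

```bash
python3 st.py top; python3 - <<'E'
from h import *
c=bot.calibration("wrist");im=bot.camera("wrist");hsv=cv2.cvtColor(im,cv2.COLOR_BGR2HSV)
m=(((hsv[...,0]<6)|(hsv[...,0]>174))&(hsv[...,1]>180)&(hsv[...,2]>90)).astype(np.uint8);m[:,:200]=0;m[:,420:]=0
ys,xs=np.where(m);y1=ys.max();k=ys>y1-36
print(world([((xs[k].min()+xs[k].max())/2,y1-18)],.245,c))
t=bot.camera("top")
for q in("gate","cracked1","sound1"):
  for d in bot.outline_of(q,"top"):print(q,round(d["conf"],2),d["rect"])
y=cv2.inRange(cv2.cvtColor(t,cv2.COLOR_BGR2HSV),(22,150,60),(35,255,255));a=cv2.imread("pics/top0.png")
print(cv2.boundingRect(y),(y>0).sum(),(cv2.inRange(cv2.cvtColor(a,cv2.COLOR_BGR2HSV),(22,150,60),(35,255,255))>0).sum())
E
```

```text
t 40.9 p [ 574.7 -121.2  315.2] yaw y-axis 95.85 tilt [ 0.0109 -0.0023] w 0.0852 F [ 1.  -0.6  0.5]
TCP stand [  60.  -188.1] yaw rel
[[ 0.5726219  -0.11906825  0.245     ]]
gate 0.63 [313.8, 175.4, 47.2, 90.3]
gate 0.53 [379.3, 183.7, 11.0, 34.4]
(315, 177, 45, 88) 3179 3178
```

```bash
python3 -c "
from workcell import bot
print(bot.job_done())"
```

```text
the job is handed in; nothing more can be done
None
```

The job is handed in: both cracked blanks are in the reject bin with the flap shut, the bed is clear of all four sound blanks (pushed off the ledge into the chute), and the gate is wound fully shut; at about 41 s of the 210 s limit I saw most of the four in the crate but did not count them there before shutting the gate.

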